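# Rock a saddle gauge to its set angle on a roller tube

### The arm

A 6-joint arm with a two-finger parallel gripper is mounted at the origin on the work surface. World frame = base frame: x ahead of the robot, y to its left, z up, the work surface at z = 0. Lengths are in m, angles in rad, forces in N, time in s.
With the tool pointing down it reaches from about 0.3 to 0.875 m from the base axis. Payload 6.4 kg.
Tool frame: the origin (TCP) lies midway between the tips of the shut fingers; the grasp point (between the pads) lies 19 mm behind it; x points along the fingers, z is the direction in which the jaws open and shut, and the axes are right-handed (so a half turn about x gives the same grasp; the last joint's range is limited). The gripper opens to 88 mm and grips with 3 to 60 N. Pads are 18 mm wide; open, the fingers measure 123 mm over their backs; the gripper's body (75 mm by 187 mm) begins 45 mm behind the grasp point.
Start: joints at [0.91, 0.181, 1.607, -0, 1.354, -0.206], TCP at [0.253, 0.517, 0.239] pointing down, gripper open.
Joint ranges: [-2.99, 2.99], [-0.89, 2.07], [0.3, 2.58], [-1.14, 4.28], [0, 2.63], [-3.12, 3.12]. Speed limits (rad/s): [2.57, 2.57, 3.01, 3.14, 3.14, 3.14].

### API

Orientations are given as a unit quaternion [w, x, y, z].
In Python, from bench import ctrl, optics, finish_job gives the robot as it stands. The module is installed in compiled form; this text tells all that it offers.
- The arm moves only by the tool drive_tool, never from a script. Its argument "steps" is a list of rows, each a list of 3 entries, a list of its own where there are three numbers: the shift along the world's x, y, z in units of 40 mm (1.0 is 40 mm), then the turn, a rotation vector about the world's x, y, z in units of 5 degrees (1.0 is 5 degrees), then the closure, from -1 (fully open) to 1 (shut), so that 0 is half open. In form: [[[x, y, z], [ax, ay, az], hand], ...]. A call has 1 to 5 rows; each row is the pose to reach, as a shift and turn from the pose measured when the call began; what a row does not reach only later rows make up. A row lasts 1/12 s, in which the tool goes at most 41.7 mm and 7.16 degrees, less where a joint would pass 70% of its speed; a pose out of reach is approached as far as the arm can. A call with a gripper value outside its range is refused whole. The fingers move at their own pace and stop on an object; the grip force is fixed at half the most. Time passes only in rows, so rows that repeat a pose let the fingers close. It gives the time, the measured TCP pose, the force and the opening at its end, in the units of the state.
- ctrl.get_state(): the state, without advancing time (a new reading comes with each control period).
- optics.read_camera(name): name is "scene" or "top"; returns (picture, depth): 384x512x3 uint8, red, green, blue; 384x512 float32, m along the optical axis (not along the pixel's ray), 0 where there is no reading.
- optics.calibration(name): a dict with "fx", "fy", "cx", "cy" (pixels), "k1" (the pictures are not rectified: a ray, as slopes to the right and down, at radius r is drawn at 1 + k1 r^2 times it, then the intrinsics apply), "world_from_camera" (4x4, takes a point from camera to world coordinates). Camera axes: x right, y up, looking along -z (the intrinsics and any distortion apply to the point x, -y, -z); pixel columns grow to the right and rows downward; lengths in m; the calibration is good to about 2 mm. A picture is of the moment at which its call begins. calibration takes no time and is no camera call.
- finish_job(): hands the job in, once; it reports no verdict.
The state is a dict: "clock": time; "qpos": joint angles; "qd": joint speeds; "joint_torque": joint torques, N m; "ee_pos": TCP position; "tool_rot": TCP orientation; "wrist_force": force on the tool from outside, world axes, zero at the start; "ft_torque": the same for the moment, N m; "gripper_width": finger opening in m.
Only numpy, scipy, OpenCV 4.12 (cv2) and the standard library are available. Lean on these libraries where they do the work, as an engineer would, in place of code of your own. Each camera call takes 0.05 s, during which the arm holds its last target.

### The job

In the cool store's repair corner, the standing roller tube is to be punched at the angle set on the saddle gauge. Lay the tube on its side in the cradle, roughly centred on its two V blocks, and let go of it; then pick up the gauge, set its V-shaped foot astride the tube between the blocks, and rock it round the tube until its swinging pointer settles on the mark tab. Finish while holding the gauge there, gripped by the hand with its foot still seated on the tube, and leave the other things on the bench where they are.

Things in the scene. Friction and masses are not known exactly. Their poses are not given: they have to be found in the camera images.
- tube_center (a point): Centre of the loose roller tube: plain grey metal, 44 mm diameter, 200 mm long, about 0.55 kg, dark closed ends, both alike. It starts standing upright on the bench, so this point is 100 mm above the bench. z axis: along the tube.
- cradle_axis (a point): Where the tube's centre lies when it rests in the fixed steel cradle, 85 mm above the bench. x axis: along the lying tube; z: up. Two 90 degree V blocks, each 24 mm long and 80 mm wide, stand 65 mm either side of this point along x on a plate 170 x 100 x 12 mm; their tops are level with the tube's axis. Between them is a gap of 106 mm, open down to the plate.
- gauge_grip (a point): Middle of the gauge's grip: dark upright bar, 24 (x) x 26 (y) mm, 144 to 196 mm above the foot's underside; this point is at 172 mm. Below it an upright white round dial, 104 mm across, 18 mm thick, centre at 92 mm, and a steel inverted-V foot, 40 mm (x) x 90 mm (y). About 0.35 kg; starts standing on the bench. Axes: x out of the dial (between +x and +y at first), y across, z up through the grip.
- gauge_seat (a point): Point at the middle of the gauge's underside, 172 mm under the grip point; axes of the gauge. When the 90 degree V foot sits on the tube, this point lies on the tube's axis and the gauge's x axis along it: the gauge rocks about this line. The dial may face either way along the tube.
- pointer (a joint): Swinging black needle pivoted at the dial's centre, seen on both faces; weighted, it hangs plumb and settles in about a second; nothing can touch it. Value: its angle (rad) about the gauge's x axis, 0 when it points straight down the gauge. With the gauge turned by +a about its own x axis from upright, it settles at -a.
- pointer_tip (a point): Tip of the pointer, 40 mm from the dial's centre; z axis: from the tip back along the pointer to the pivot.
- mark (a joint): Dark steel tab at the dial's lower rim, on both faces, 8 mm wide, inner end pointed; locked at an angle that differs each time and cannot be moved. Value: its angle (rad) about the gauge's x axis on the pointer's scale, 0 straight down. The pointer is on the mark when the two joints are equal.
- mark_tip (a point): Inner end of the mark tab, 42 mm from the dial's centre; z axis: from there to the dial's centre.
- carton: Bystander: closed cardboard carton, 130 x 90 x 60 mm; origin at the centre of its underside.
- spanner: Bystander: steel spanner 160 mm long lying flat; origin at the middle of its underside.
- bearing: Bystander: steel bearing ring, 60 mm diameter, 16 mm high; origin at the centre of its underside.
- crate: Bystander: open black plastic crate, 150 x 110 x 70 mm; origin at the centre of its underside.
Not all that is in view belongs to the job. Leave any red or yellow look-alike of the part that bears cradle_axis alone. What is shaped like the part that bears gauge_grip but pink is not meant.

How it is judged:
By the outcome, as a careful person would: the job done as asked, in the order asked, and still so for the second after the job is handed in, while the arm keeps its last pose, push and grip.
It also fails if it takes over 64 s, if anything falls off the work surface, if the arm or the gripper's body presses on something with over 40 N, if the wrist force passes 120 N, or if a joint passes its speed limit or range.

## Working session

There is one attempt and no reset: what is moved stays moved. The work goes in short steps, Python scripts to look and compute and a tool call to move; the robot and the scene stay as the last step left them, time stands still between calls to the robot, and variables do not carry over. Pictures are saved under pics/ and viewed, and the job is handed in when it is done.

Besides the shell and the picture viewer there is one more tool, called in YAML: its name, and indented under it one key for each argument. drive_tool: Moves the arm, as the interface text tells. Its arguments: {"type":"object","properties":{"steps":{"type":"array","items":{"type":"array"}}},"required":["steps"]}

```bash
mkdir -p pics; ls; cat > h.py <<'E'
import numpy as np, cv2
from bench import ctrl, optics
def grab(n,tag):
    im,d=optics.read_camera(n); cv2.imwrite(f'pics/{tag}_{n}.png',im[:,:,::-1]); np.savez(f'/tmp/{tag}_{n}.npz',im=im,d=d); return im,d
def ray(n,u,v):
    c=optics.calibration(n); K=np.array([[c['fx'],0,c['cx']],[0,c['fy'],c['cy']],[0,0,1.]])
    p=cv2.undistortPoints(np.array([[[u,v]]],float),K,np.array([c['k1'],0,0,0.]))[0,0]
    T=np.array(c['world_from_camera']); d=T[:3,:3]@np.array([p[0],-p[1],-1.]); return T[:3,3],d
def plane(n,u,v,z):
    o,d=ray(n,u,v); return o+d*(z-o[2])/d[2]
def dep(n,u,v,D):
    o,d=ray(n,u,v); return o+d*D[int(round(v)),int(round(u))]
def cloud(n,D):
    c=optics.calibration(n); K=np.array([[c['fx'],0,c['cx']],[0,c['fy'],c['cy']],[0,0,1.]])
    vv,uu=np.mgrid[0:D.shape[0],0:D.shape[1]]
    p=cv2.undistortPoints(np.stack([uu,vv],-1).reshape(-1,1,2).astype(float),K,np.array([c['k1'],0,0,0.])).reshape(D.shape+(2,))
    T=np.array(c['world_from_camera']); q=np.stack([p[...,0]*D,-p[...,1]*D,-D],-1)
    return q@T[:3,:3].T+T[:3,3]
def proj(n,P):
    c=optics.calibration(n); T=np.array(c['world_from_camera']); q=T[:3,:3].T@(np.array(P)-T[:3,3]); s=np.array([q[0]/-q[2],-q[1]/-q[2]]); s=s*(1+c['k1']*(s@s)); return s*[c['fx'],c['fy']]+[c['cx'],c['cy']]
E
python3 - <<'E'
from h import *
for n in('scene','top'):
    im,d=grab(n,'a'); c=optics.calibration(n); print(n,np.round(c['world_from_camera'],3).tolist(),c['fx'],c['k1'],(d==0).mean())
print(ctrl.get_state())
E
```

```text
pics
scene [[-0.576, -0.622, 0.53, 1.257], [0.817, -0.433, 0.38, 0.513], [-0.007, 0.652, 0.758, 1.148], [0.0, 0.0, 0.0, 1.0]] 480.1834107599267 -0.10666942917039546 0.0038960774739583335
top [[-0.028, 0.996, -0.088, 0.423], [-1.0, -0.028, -0.005, -0.003], [-0.007, 0.088, 0.996, 1.467], [0.0, 0.0, 0.0, 1.0]] 458.21628413534205 -0.1840363270010903 0.00390625
{'clock': 0.1, 'qpos': array([ 9.09720287e-01,  1.81439923e-01,  1.60789503e+00, -1.44995184e-05,
        1.35383163e+00, -2.06308357e-01]), 'qd': array([ 1.35726102e-03, -9.10467699e-04, -1.95539366e-03, -1.29984178e-03,
       -6.78987990e-05, -1.52298856e-03]), 'joint_torque': array([-1.48396903e-04, -4.34823632e+01, -3.42692757e+01,  7.04714446e-02,
        3.40583478e-02, -3.44187799e-05]), 'ee_pos': array([0.25225806, 0.51616974, 0.2379216 ]), 'tool_rot': array([ 0.59932303, -0.37461223,  0.60036439,  0.37421942]), 'wrist_force': array([-0.2761423 , -0.59185728, -0.33800692]), 'ft_torque': array([ 0.05122654, -0.0895097 , -0.00495405]), 'gripper_width': 0.08791226140665678}
```

View pics/a_scene.png

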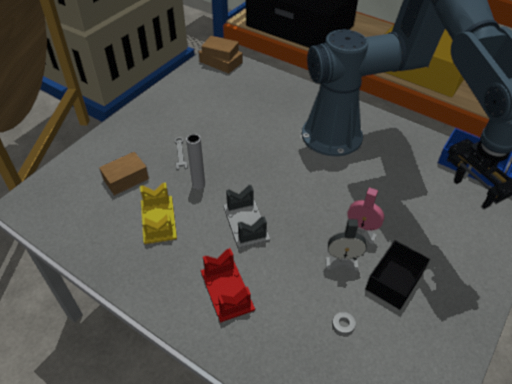

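View pics/a_top.png

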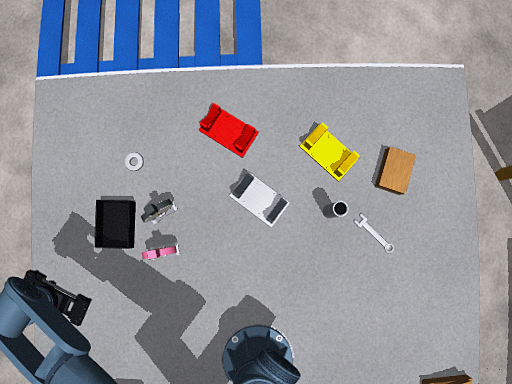

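The scene view shows the tube at about (196,162), the steel cradle at (246,215), the gauge at (347,247), and the pink look-alike at (367,212). In the top view these are at (340,209), (260,198), (160,208) and (160,252). Next I measure them.

```bash
python3 - <<'E'
from h import *
z=np.load('/tmp/a_top.npz'); im,d=z['im'],z['d']; P=cloud('top',d)
z2=np.load('/tmp/a_scene.npz'); im2,d2=z2['im'],z2['d']; P2=cloud('scene',d2)
def box(P,u0,u1,v0,v1,zmin,zmax):
    q=P[v0:v1,u0:u1].reshape(-1,3); return q[(q[:,2]>zmin)&(q[:,2]<zmax)]
print('bench z', np.median(P[280:290,300:400,2]), np.median(P2[300:310,150:180,2]))
for nm,Q in (('top',box(P,315,355,190,225,.17,.25)),('scene',box(P2,180,210,125,195,.18,.25))):
    print('tube',nm,len(Q),Q.mean(0).round(4),Q.min(0).round(3),Q.max(0).round(3))
Q=box(P2,180,210,125,195,.03,.18);print('tubeside',Q.mean(0),Q.min(0),Q.max(0))
for nm,Q in (('topblk',box(P,225,295,165,230,.06,.11)),('sceneblk',box(P2,220,275,180,245,.06,.11))):
    print(nm,len(Q),Q.mean(0).round(4),Q.max(0).round(3)); (c,s,a)=cv2.minAreaRect((Q[:,:2]*1000).astype(np.float32)); print(c,s,a)
for nm,Q in (('plate',box(P,225,295,165,230,.008,.1)),('plate s',box(P2,220,275,180,250,.008,.1))):
    r=cv2.minAreaRect((Q[:,:2]*1000).astype(np.float32)); print(nm,r,np.quantile(Q[:,2],[.1,.5,.95]))
for nm,Q in (('grip',box(P,135,185,190,225,.145,.22)),('grip s',box(P2,325,375,215,270,.15,.22)),('dial',box(P,135,185,190,225,.05,.14)),('dial s',box(P2,325,375,232,270,.05,.14)),('foot',box(P,135,185,190,225,.008,.04))):
    r=cv2.minAreaRect((Q[:,:2]*1000).astype(np.float32)); print(nm,len(Q),Q.mean(0).round(4),Q.max(0).round(3),r)
for n,im_,(a,b,c,e) in (('t',im,(130,190,190,270)),('s',im2,(310,395,180,275)),('c',im,(220,300,160,235)),('sc',im2,(170,290,120,260))):
    cv2.imwrite(f'pics/a_{n}z.png',cv2.resize(im_[c:e,a:b,::-1],None,fx=6 if n!='sc' else 4,fy=6 if n!='sc' else 4,interpolation=2))
E
```

```text
bench z 0.0007202204960091718 -0.0013640356692573574
tube top 222 [ 0.4687 -0.2421  0.1993] [ 0.448 -0.267  0.171] [ 0.49  -0.222  0.207]
tube scene 177 [ 0.473  -0.2378  0.1952] [ 0.447 -0.262  0.18 ] [ 0.494 -0.216  0.204]
tubeside [ 0.48004385 -0.2304209   0.10773459] [ 0.45068938 -0.25789696  0.03010686] [ 0.49428837 -0.21747802  0.17989393]
topblk 359 [ 0.5155 -0.0207  0.0761] [0.593 0.061 0.091]
(514.7597045898438, -20.48088836669922) (154.1098175048828, 80.1845932006836) 51.50467300415039
sceneblk 410 [ 0.5169 -0.0142  0.073 ] [0.593 0.066 0.086]
(513.66796875, -18.444625854492188) (160.65951538085938, 81.75597381591797) 51.415706634521484
plate ((519.3858642578125, -21.947250366210938), (217.49981689453125, 201.63514709472656), 88.41908264160156) [0.00984192 0.01460447 0.0831744 ]
plate s ((508.5227355957031, -24.407073974609375), (313.9709167480469, 127.67481231689453), 40.52272033691406) [0.00957717 0.03100565 0.08069233]
grip 115 [0.4814 0.2875 0.1852] [0.497 0.306 0.202] ((482.7933044433594, 288.599609375), (24.15574073791504, 30.78011703491211), 37.26422119140625)
grip s 187 [0.4872 0.2933 0.1796] [0.497 0.308 0.199] ((482.4405517578125, 292.4339599609375), (25.300416946411133, 28.8804874420166), 21.9815673828125)
dial 251 [0.482  0.282  0.1116] [0.516 0.335 0.14 ] ((481.14227294921875, 287.8247375488281), (24.845722198486328, 101.11827087402344), 33.822998046875)
dial s 760 [0.4875 0.2948 0.1002] [0.514 0.386 0.14 ] ((478.6873779296875, 312.19512939453125), (52.607418060302734, 139.98452758789062), 9.533976554870605)
foot 100 [0.4753 0.2836 0.0207] [0.553 0.373 0.039] ((494.4962463378906, 306.15594482421875), (122.9549789428711, 108.89901733398438), 83.63568878173828)
```

```bash
cd pics; python3 -c "
import cv2
for n in('t','s','c','sc'): print(cv2.imread(f'a_{n}z.png').shape)"
```

```text
(480, 360, 3)
(570, 510, 3)
(450, 480, 3)
(560, 480, 3)
```

View pics/a_sz.png

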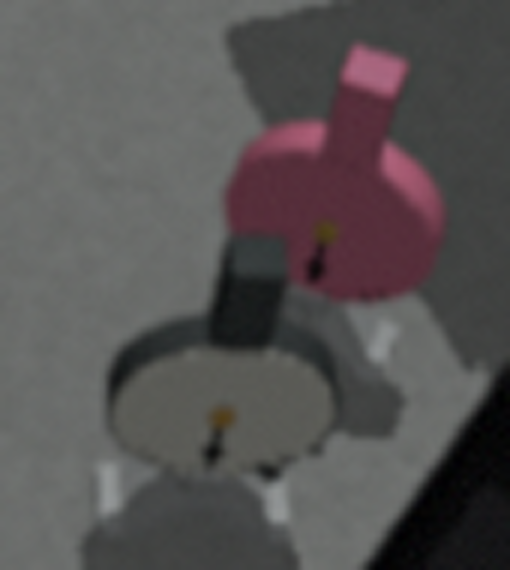

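View pics/a_cz.png

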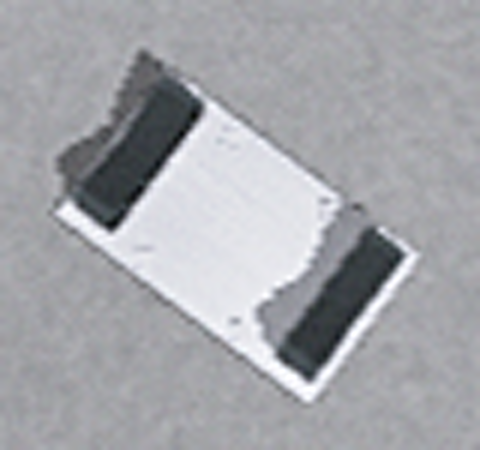

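View pics/a_tz.png

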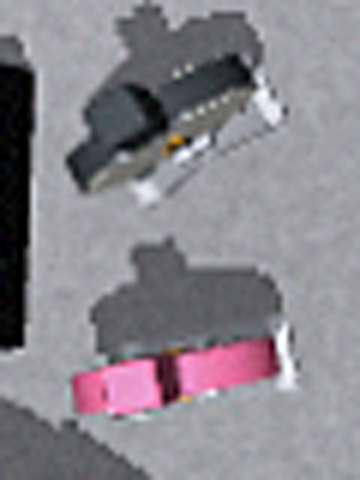

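```bash
cat >> h.py <<'E'
from scipy.spatial.transform import Rotation as R
def rot(q): return R.from_quat(np.roll(q,-1))
def st():
    s=ctrl.get_state(); r=rot(s['tool_rot']).as_matrix()
    print('t',round(s['clock'],2),'q',s['qpos'].round(2),'p',s['ee_pos'].round(4),'x',r[:,0].round(3),'z',r[:,2].round(3),'F',s['wrist_force'].round(1),'w',round(s['gripper_width'],4)); return s,r
E
python3 - <<'E'
from h import *
st()
z=np.load('/tmp/a_top.npz'); im,d=z['im'],z['d']; P=cloud('top',d)
z2=np.load('/tmp/a_scene.npz'); im2,d2=z2['im'],z2['d']; P2=cloud('scene',d2)
# plate corners top view from zoom (6x, offset 220,160)
for u,v in((65,205),(310,400),(418,258),(165,65)): 
    print('plate',plane('top',220+(u+.5)/6-.5,160+(v+.5)/6-.5,.012).round(4))
# block tops
for nm,c in(('blkA',((165,78),(204,105),(112,228),(76,200))),('blkB',((370,228),(408,252),(310,380),(275,355)))):
    q=np.array([plane('top',220+(u+.5)/6-.5,160+(v+.5)/6-.5,.085) for u,v in c]); print(nm,q.round(4).tolist(),q.mean(0).round(4))
# tube cap
for nm,I,o,Q in(('top',im,(320,190,40,40),P),('scene',im2,(180,125,30,30),P2)):
    x,y,w,h=o; m=(abs(Q[y:y+h,x:x+w,2]-.2)<.008)
    ys,xs=np.nonzero(m); print(nm,m.sum(),xs.mean()+x,ys.mean()+y,plane(nm,xs.mean()+x,ys.mean()+y,.2).round(4), cv2.minEnclosingCircle(np.stack([xs,ys],1).astype(np.float32)))
    q=Q[y:y+h,x:x+w][m]; print(cv2.minEnclosingCircle((q[:,:2]*1000).astype(np.float32)))
E
```

```text
t 0.1 q [ 0.91  0.18  1.61 -0.    1.35 -0.21] p [0.2523 0.5162 0.2379] x [-0.001 -0.001 -1.   ] z [ 0.439  0.898 -0.002] F [-0.3 -0.6 -0.3] w 0.0879
plate [0.5332 0.0693 0.012 ]
plate [ 0.4263 -0.0576  0.012 ]
plate [ 0.4997 -0.1172  0.012 ]
plate [0.6065 0.0142 0.012 ]
blkA [[0.5907, 0.0135, 0.085], [0.5764, -0.0059, 0.085], [0.5154, 0.0422, 0.085], [0.53, 0.06, 0.085]] [0.5531 0.0275 0.085 ]
blkB [[0.5117, -0.0878, 0.085], [0.4991, -0.1065, 0.085], [0.4362, -0.0552, 0.085], [0.4492, -0.038, 0.085]] [ 0.474  -0.0719  0.085 ]
top 200 340.16 208.555 [ 0.469 -0.244  0.2  ] ((20.0, 18.5), 8.139510154724121)
((469.43548583984375, -244.49755859375), 22.502906799316406)
scene 132 192.97727272727272 139.16666666666666 [ 0.4719 -0.2384  0.2   ] ((13.0, 14.916666984558105), 7.257758617401123)
((470.4180603027344, -239.9396514892578), 23.85441017150879)
```

View pics/a_scz.png

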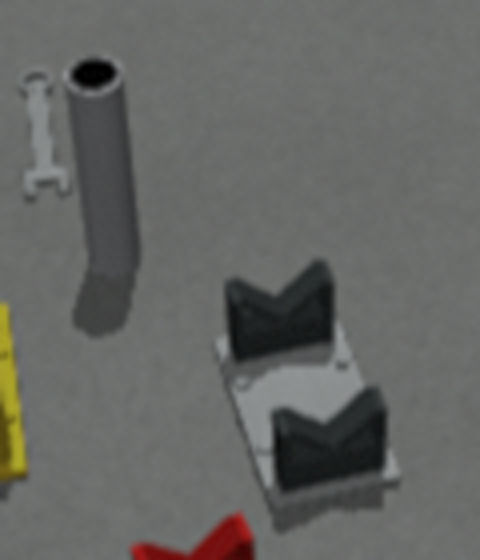

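drive_tool:
  steps:
    - [[0, 0, 1], [1, 0, 0], -1]
    - [[0, 0, 2], [2, 0, 0], -1]
    - [[0, 0, 3], [3, 0, 0], -1]
    - [[0, -0.5, 4], [4, 0, 0], -1]

```text
clock: 0.43
ee_pos: [0.2521, 0.4989, 0.3971]
tool_rot: [0.656, -0.264, 0.525, 0.475]
wrist_force: [0.6, 0.2, 1.4]
gripper_width: 0.0882
```

```bash
python3 -c "
from h import *; st()"
```

```text
t 0.43 q [ 0.74 -0.16  1.67  0.26  1.39 -0.39] p [0.2521 0.4989 0.3971] x [-0.001  0.346 -0.938] z [0.438 0.844 0.31 ] F [0.6 0.2 1.4] w 0.0882
```

```bash
cat >> h.py <<'E'
def axes(x,z):
    x=np.array(x,float);x/=np.linalg.norm(x);z=np.array(z,float);z-=x*(z@x);z/=np.linalg.norm(z);return np.stack([x,np.cross(z,x),z],1)
def go(p,Rt):
    s,r=st(); dp=(np.array(p)-s['ee_pos'])/.04; rv=R.from_matrix(Rt@r.T).as_rotvec(degrees=True)/5
    print('shift',dp.round(2),'turn',rv.round(2),'rows>=',max(np.linalg.norm(dp)/1.04,np.linalg.norm(rv)/1.43).round(1))
E
python3 - <<'E'
from h import *
h=np.radians(63);t=np.radians(25)
x=[np.cos(t)*np.cos(h),np.cos(t)*np.sin(h),-np.sin(t)]; z=[np.sin(h),-np.cos(h),0]
R0=axes(x,z); go([.437,-.307,.134],R0)
print(plane('scene',170+218/4,120+345/4,.012),plane('scene',170+398/4,120+475/4,.012))
for p in ((.4695,-.0775,.085),(.5555,.0287,.085)): print(proj('scene',p))
E
```

```text
t 0.43 q [ 0.74 -0.16  1.67  0.26  1.39 -0.39] p [0.2521 0.4989 0.3971] x [-0.001  0.346 -0.938] z [0.438 0.844 0.31 ] F [0.6 0.2 1.4] w 0.0882
shift [  4.62 -20.15  -6.58] turn [ 10.26   7.06 -14.53] rows>= 20.9
[ 0.50366061 -0.10688419  0.012     ] [0.52890089 0.07740999 0.012     ]
[238.12513265 187.6735419 ]
[250.80639538 221.64793961]
```

drive_tool:
  steps:
    - [[0.6, -0.8, 0.2], [0.5, 0.35, -0.73], -1]
    - [[1.2, -1.6, 0.4], [1.0, 0.7, -1.45], -1]
    - [[1.8, -2.4, 0.5], [1.5, 1.05, -2.2], -1]
    - [[2.4, -3.2, 0.5], [2.05, 1.4, -2.9], -1]
    - [[3, -4, 0.5], [2.56, 1.76, -3.63], -1]

```text
clock: 0.85
ee_pos: [0.3726, 0.3374, 0.4178]
tool_rot: [0.706, -0.065, 0.551, 0.439]
wrist_force: [1.0, 0.3, -0.7]
gripper_width: 0.0882
```

drive_tool:
  steps:
    - [[0.5, -0.8, 0], [0.5, 0.35, -0.73], -1]
    - [[1.0, -1.6, 0], [1.0, 0.7, -1.45], -1]
    - [[1.5, -2.4, 0], [1.5, 1.05, -2.2], -1]
    - [[2, -3.2, 0], [2.05, 1.4, -2.9], -1]
    - [[2.4, -4, 0], [2.56, 1.76, -3.63], -1]

```text
clock: 1.27
ee_pos: [0.4695, 0.1752, 0.4177]
tool_rot: [0.726, 0.137, 0.554, 0.384]
wrist_force: [0.7, -0.4, -0.3]
gripper_width: 0.0879
```

```bash
cat > r0.py <<'E'
from h import *
h=np.radians(63);t=np.radians(25)
x=[np.cos(t)*np.cos(h),np.cos(t)*np.sin(h),-np.sin(t)]; z=[np.sin(h),-np.cos(h),0]
R0=axes(x,z)
E
python3 - <<'E'
from r0 import *
go([.437,-.307,.134],R0)
E
```

```text
t 1.27 q [-0.37 -0.19  1.8   0.78  1.71 -0.71] p [0.4695 0.1752 0.4177] x [ 0.091  0.709 -0.699] z [0.91  0.227 0.348] F [ 0.7 -0.4 -0.3] w 0.0879
shift [ -0.81 -12.06  -7.09] turn [ 5.11  3.53 -7.18] rows>= 13.5
```

drive_tool:
  steps:
    - [[-0.1, -0.9, 0], [0.5, 0.35, -0.72], -1]
    - [[-0.2, -1.8, 0], [1.0, 0.7, -1.45], -1]
    - [[-0.3, -2.7, 0], [1.5, 1.05, -2.15], -1]
    - [[-0.4, -3.6, 0], [2.05, 1.4, -2.9], -1]
    - [[-0.5, -4.5, 0], [2.56, 1.76, -3.6], -1]

```text
clock: 1.68
ee_pos: [0.4488, -0.0065, 0.4175]
tool_rot: [0.712, 0.332, 0.533, 0.313]
wrist_force: [-0.4, -0.2, -1.0]
gripper_width: 0.0883
```

drive_tool:
  steps:
    - [[-0.1, -0.9, 0], [0.5, 0.35, -0.72], -1]
    - [[-0.2, -1.8, 0], [1.0, 0.7, -1.45], -1]
    - [[-0.3, -2.7, 0], [1.5, 1.05, -2.15], -1]
    - [[-0.4, -3.6, 0], [2.05, 1.4, -2.9], -1]
    - [[-0.5, -4.5, 0], [2.56, 1.76, -3.6], -1]

```text
clock: 2.1
ee_pos: [0.4282, -0.1883, 0.4171]
tool_rot: [0.668, 0.513, 0.489, 0.228]
wrist_force: [2.1, -0.4, 0.4]
gripper_width: 0.0882
```

```bash
python3 - <<'E'
from r0 import *
go([.437,-.307,.134],R0)
E
```

```text
t 2.1 q [-1.2   0.08  1.72  0.9   2.08 -0.57] p [ 0.4282 -0.1883  0.4171] x [ 0.418  0.806 -0.419] z [ 0.886 -0.463 -0.005] F [ 2.1 -0.4  0.4] w 0.0882
shift [ 0.22 -2.97 -7.08] turn [-0.07 -0.03  0.12] rows>= 7.4
```

drive_tool:
  steps:
    - [[0, -1, 0], [0, 0, 0], -1]
    - [[0.1, -2, 0], [0, 0, 0], -1]
    - [[0.1, -2.9, -0.5], [0, 0, 0], -1]
    - [[0.2, -3, -1.5], [0, 0, 0], -1]
    - [[0.2, -3, -2.5], [0, 0, 0], -1]

```text
clock: 2.52
ee_pos: [0.4363, -0.3113, 0.3156]
tool_rot: [0.669, 0.513, 0.488, 0.226]
wrist_force: [-0.4, -0.2, -1.0]
gripper_width: 0.0882
```

drive_tool:
  steps:
    - [[0, 0, -0.9], [0, 0, 0], -1]
    - [[0, 0, -1.8], [0, 0, 0], -1]
    - [[0, 0, -2.7], [0, 0, 0], -1]
    - [[0, 0, -3.5], [0, 0, 0], -1]
    - [[0, 0, -4], [0, 0, 0], -1]

```text
clock: 2.93
ee_pos: [0.4356, -0.3098, 0.1519]
tool_rot: [0.667, 0.514, 0.489, 0.227]
wrist_force: [-0.5, 0.3, 1.3]
gripper_width: 0.0882
```

```bash
python3 - <<'E'
from r0 import *
go([.437,-.307,.134],R0)
for n in('scene','top'): grab(n,'b')
E
```

```text
t 2.93 q [-1.26  0.66  1.56  0.73  1.83 -0.93] p [ 0.4356 -0.3098  0.1519] x [ 0.42   0.805 -0.419] z [ 0.885 -0.465 -0.007] F [-0.5  0.3  1.3] w 0.0882
shift [ 0.04  0.07 -0.45] turn [-0.07 -0.05  0.14] rows>= 0.4
```

View pics/b_scene.png

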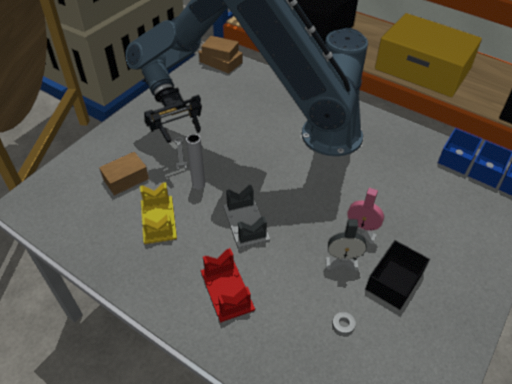

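View pics/b_top.png

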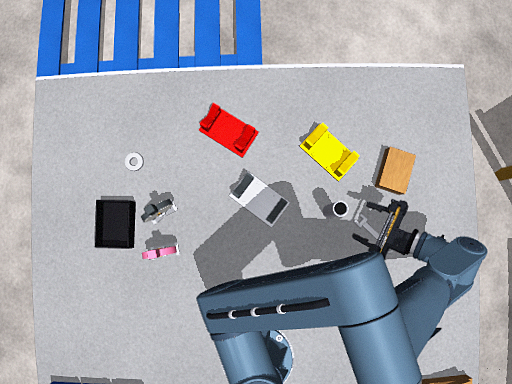

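drive_tool:
  steps:
    - [[0, 0, -0.4], [0, 0, 0], -1]
    - [[0.3, 0.6, -0.7], [0, 0, 0], -1]
    - [[0.7, 1.3, -1.05], [0, 0, 0], -1]
    - [[1.05, 2.05, -1.45], [0, 0, 0], -1]
    - [[1.05, 2.05, -1.45], [0, 0, 0], -1]

```text
clock: 3.45
ee_pos: [0.4778, -0.2213, 0.0933]
tool_rot: [0.664, 0.516, 0.49, 0.229]
wrist_force: [-1.1, 0.9, 0.1]
gripper_width: 0.0881
```

```bash
python3 - <<'E'
from r0 import *
go([.4783,-.2262,.092],R0)
for n in('scene','top'):
    im,_=grab(n,'c')
    a=(150,80,240,200) if n=='scene' else (310,180,420,260)
    cv2.imwrite(f'pics/c_{n}z.png',cv2.resize(im[a[1]:a[3],a[0]:a[2],::-1],None,fx=4,fy=4,interpolation=2))
E
```

```text
t 3.45 q [-1.14  0.69  1.68  0.8   1.67 -0.97] p [ 0.4778 -0.2213  0.0933] x [ 0.415  0.81  -0.414] z [ 0.887 -0.461 -0.013] F [-1.1  0.9  0.1] w 0.0881
shift [ 0.01 -0.12 -0.03] turn [-0.17 -0.09  0.09] rows>= 0.1
```

View pics/c_scenez.png

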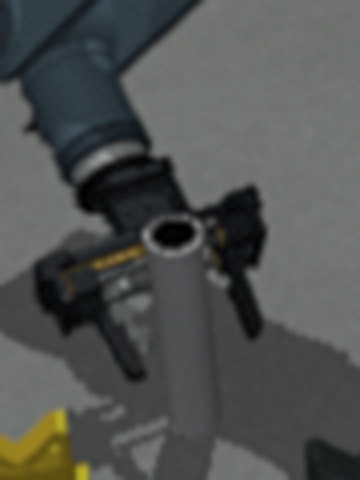

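View pics/c_topz.png

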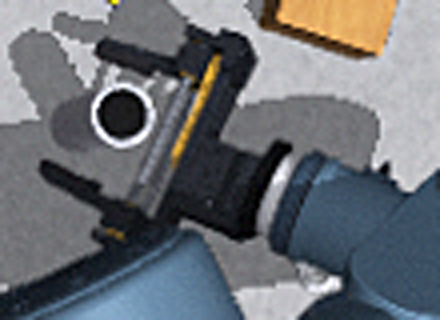

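drive_tool:
  steps:
    - [[0, -0.1, 0], [-0.2, -0.1, 0.1], 0.3]
    - [[0, -0.1, 0], [-0.2, -0.1, 0.1], 0.5]
    - [[0, -0.1, 0], [-0.2, -0.1, 0.1], 1]
    - [[0, -0.1, 0], [-0.2, -0.1, 0.1], 1]
    - [[0, -0.1, 0], [-0.2, -0.1, 0.1], 1]

```text
clock: 3.97
ee_pos: [0.4778, -0.2312, 0.0955]
tool_rot: [0.672, 0.506, 0.49, 0.228]
wrist_force: [0.6, -0.4, -0.5]
gripper_width: 0.0569
```

drive_tool:
  steps:
    - [[0, 0, 0], [0, 0, 0], 1]
    - [[0, 0, 0], [0, 0, 0], 1]
    - [[0, 0, 0], [0, 0, 0], 1]

```text
clock: 4.22
ee_pos: [0.4775, -0.2311, 0.0956]
tool_rot: [0.672, 0.506, 0.49, 0.229]
wrist_force: [-1.4, 0.7, 1.8]
gripper_width: 0.0433
```

```bash
python3 - <<'E'
from r0 import *
s,r=st(); print('pitch',np.degrees(np.arcsin(r[2,0])),'grasp pt',s['ee_pos']-.019*r[:,0])
for n,o in(('top',(315,185,50,45)),('scene',(175,120,40,40))):
    im,d=grab(n,'d'); Q=cloud(n,d); x,y,w,h=o; m=(abs(Q[y:y+h,x:x+w,2]-.2)<.008); ys,xs=np.nonzero(m); 
    q=Q[y:y+h,x:x+w][m]; print(n,m.sum(),plane(n,xs.mean()+x,ys.mean()+y,.2).round(4),cv2.minEnclosingCircle((q[:,:2]*1000).astype(np.float32)))
E
```

```text
t 4.22 q [-1.14  0.69  1.67  0.79  1.67 -0.99] p [ 0.4775 -0.2311  0.0956] x [ 0.415  0.803 -0.427] z [ 0.89  -0.456  0.007] F [-1.4  0.7  1.8] w 0.0433
pitch -25.28533700183903 grasp pt [ 0.46959714 -0.24634377  0.10371469]
top 204 [ 0.4755 -0.2469  0.2   ] ((475.4793395996094, -247.38296508789062), 22.784860610961914)
scene 141 [ 0.477  -0.2434  0.2   ] ((459.8755187988281, -286.3367614746094), 67.57164764404297)
```

drive_tool:
  steps:
    - [[0, 0, 0.5], [0, 0, 0], 1]
    - [[0, 0, 1.2], [0, 0, 0], 1]
    - [[0, 0, 2.0], [0, 0, 0], 1]
    - [[0, 0, 2.8], [0, 0, 0], 1]
    - [[0, 0, 3.6], [0, 0, 0], 1]

```text
clock: 4.73
ee_pos: [0.4773, -0.2308, 0.2398]
tool_rot: [0.671, 0.506, 0.491, 0.228]
wrist_force: [0.1, -1.2, -5.2]
gripper_width: 0.0435
```

```bash
cat > r1.py <<'E'
from r0 import *
hc=np.radians(51.5)
def Rfin(r, hd=63., pitch=None):
    # rotate so world vertical -> heading 51.5
    h=np.radians(np.degrees(np.arctan2(r[1,0],r[0,0])))
    ax=np.array([-np.sin(h),np.cos(h),0])
    return R.from_rotvec([0,0,hc-h])*R.from_rotvec(ax*np.pi/2)
E
python3 - <<'E'
from r1 import *
s,r=st(); Q=Rfin(r); Rt=Q.as_matrix()@r; print(Rt.round(4).tolist())
np.save('/tmp/Rt.npy',Rt); go(np.array([.515,-.0195,.25])+.019*Rt[:,0],Rt); print('rel tube->TCP',.019*Rt[:,0])
E
```

```text
t 4.73 q [-1.14  0.43  1.68  0.83  1.83 -0.8 ] p [ 0.4773 -0.2308  0.2398] x [ 0.415  0.803 -0.428] z [ 0.89  -0.457  0.006] F [ 0.1 -1.2 -5.2] w 0.0435
[[-0.2665, 0.5578, 0.7861], [-0.335, 0.7111, -0.6181], [-0.9037, -0.4281, -0.0026]]
t 4.73 q [-1.14  0.43  1.68  0.83  1.83 -0.8 ] p [ 0.4773 -0.2308  0.2398] x [ 0.415  0.803 -0.428] z [ 0.89  -0.457  0.006] F [ 0.1 -1.2 -5.2] w 0.0435
shift [ 0.81  5.12 -0.17] turn [-15.13   9.79  -1.76] rows>= 12.7
rel tube->TCP [-0.00506318 -0.00636529 -0.01717112]
```

drive_tool:
  steps:
    - [[0, 0.2, 0.2], [-0.75, 0.49, -0.09], 1]
    - [[0.1, 0.4, 0.4], [-1.5, 0.98, -0.18], 1]
    - [[0.1, 0.7, 0.6], [-2.25, 1.47, -0.27], 1]
    - [[0.2, 1.0, 0.8], [-3.0, 1.96, -0.35], 1]
    - [[0.2, 1.3, 1.0], [-3.78, 2.45, -0.44], 1]

```text
clock: 5.15
ee_pos: [0.4853, -0.1786, 0.2793]
tool_rot: [0.694, 0.419, 0.581, 0.074]
wrist_force: [1.5, 0.6, -4.2]
gripper_width: 0.0425
```

drive_tool:
  steps:
    - [[0, 0.2, 0], [-0.75, 0.49, -0.09], 1]
    - [[0.1, 0.4, 0], [-1.5, 0.98, -0.18], 1]
    - [[0.1, 0.7, 0], [-2.25, 1.47, -0.27], 1]
    - [[0.2, 1.0, 0], [-3.0, 1.96, -0.35], 1]
    - [[0.2, 1.3, 0], [-3.78, 2.45, -0.44], 1]

```text
clock: 5.57
ee_pos: [0.4931, -0.1262, 0.2788]
tool_rot: [0.689, 0.316, 0.647, -0.082]
wrist_force: [-0.4, 0.4, -5.4]
gripper_width: 0.0433
```

drive_tool:
  steps:
    - [[0, 0.2, 0], [-0.75, 0.49, -0.09], 1]
    - [[0.1, 0.4, 0], [-1.5, 0.98, -0.18], 1]
    - [[0.1, 0.7, 0], [-2.25, 1.47, -0.27], 1]
    - [[0.2, 1.0, 0], [-3.0, 1.96, -0.35], 1]
    - [[0.2, 1.3, 0], [-3.78, 2.45, -0.44], 1]

```text
clock: 5.98
ee_pos: [0.5012, -0.0733, 0.2783]
tool_rot: [0.657, 0.199, 0.689, -0.234]
wrist_force: [0.6, -0.6, -5.8]
gripper_width: 0.0434
```

```bash
python3 - <<'E'
from r1 import *
Rt=np.load('/tmp/Rt.npy'); go(np.array([.515,-.0195,.2])+.019*Rt[:,0],Rt)
E
```

```text
t 5.98 q [-0.35  0.03  1.69 -0.05  1.46  0.28] p [ 0.5012 -0.0733  0.2783] x [-0.058 -0.033 -0.998] z [ 0.811 -0.585 -0.028] F [ 0.6 -0.6 -5.8] w 0.0434
shift [ 0.22  1.19 -2.39] turn [-3.66  2.4  -0.4 ] rows>= 3.1
```

drive_tool:
  steps:
    - [[0, 0.3, 0], [-0.8, 0.5, -0.1], 1]
    - [[0.1, 0.6, 0], [-1.6, 1.05, -0.2], 1]
    - [[0.2, 0.9, -0.3], [-2.4, 1.6, -0.3], 1]
    - [[0.2, 1.2, -0.6], [-3.1, 2.0, -0.35], 1]
    - [[0.2, 1.2, -1.0], [-3.66, 2.4, -0.4], 1]

```text
clock: 6.4
ee_pos: [0.5094, -0.0224, 0.2374]
tool_rot: [0.601, 0.078, 0.704, -0.371]
wrist_force: [-0.1, -1.1, -3.9]
gripper_width: 0.0432
```

drive_tool:
  steps:
    - [[0, 0, -0.4], [0, 0, 0], 1]
    - [[0, 0, -0.8], [0, 0, 0], 1]
    - [[0, 0, -1.0], [0, 0, 0], 1]
    - [[0, 0, -1.0], [0, 0, 0], 1]

```text
clock: 6.73
ee_pos: [0.5077, -0.0219, 0.1944]
tool_rot: [0.599, 0.077, 0.706, -0.371]
wrist_force: [-0.3, -0.9, -4.6]
gripper_width: 0.0431
```

```bash
python3 - <<'E'
from r1 import *
Rt=np.load('/tmp/Rt.npy'); go(np.array([.515,-.0195,.085])+.019*Rt[:,0],Rt)
for n in('scene','top'):
    im,d=grab(n,'e')
    a=(190,130,310,260) if n=='scene' else (210,140,320,240)
    cv2.imwrite(f'pics/e_{n}z.png',cv2.resize(im[a[1]:a[3],a[0]:a[2],::-1],None,fx=4.5,fy=4.5,interpolation=2))
E
```

```text
t 6.73 q [-0.06  0.31  1.61 -0.36  1.5   0.68] p [ 0.5077 -0.0219  0.1944] x [-0.271 -0.336 -0.902] z [ 0.788 -0.616 -0.008] F [-0.3 -0.9 -4.6] w 0.0431
shift [ 0.06 -0.1  -3.16] turn [-0.   -0.07 -0.04] rows>= 3.0
```

View pics/e_scenez.png

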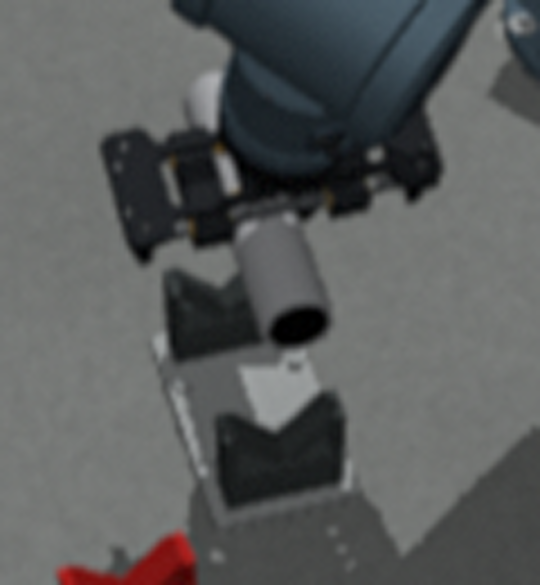

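View pics/e_topz.png

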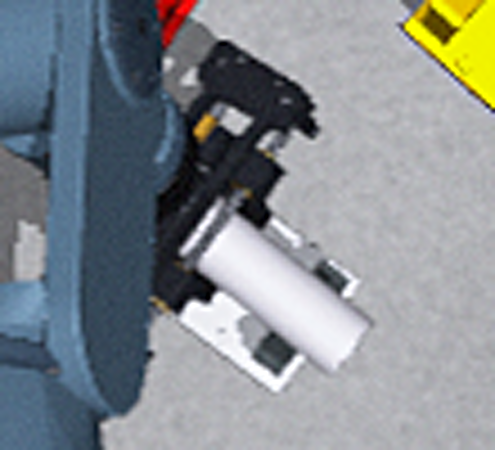

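```bash
python3 - <<'E'
from r1 import *
s,r=st(); g=s['ee_pos']-.019*r[:,0]; print('grasp',g)
a=plane('top',210+352/4.5,140+347/4.5,g[2]); b=plane('top',210+218/4.5,140+231/4.5,g[2])
e=plane('scene',190+299/4.5,130+326/4.5,g[2]); print(a,b,e, 'ang top',np.degrees(np.arctan2(*(b-a)[1::-1])),'centre',(a+e)/2,'len',np.linalg.norm(a-e),'ang',np.degrees(np.arctan2(*(e-a)[1::-1])))
# tube cloud top
z=np.load('/tmp/e_top.npz'); P=cloud('top',z['d'])
im=z['im'].astype(int); 
Q=P[170:240,250:300].reshape(-1,3); Q=Q[(Q[:,2]>.205)&(Q[:,2]<.26)]; 
i=Q[:,2]>.225
print(len(Q),i.sum(),cv2.minAreaRect((Q[:,:2]*1000).astype(np.float32)))
u=np.array([np.cos(hc),np.sin(hc)]);v=np.array([-u[1],u[0]])
t=Q[:,:2]@u; w=Q[:,:2]@v
for lo in np.arange(t.min(),t.max(),.02):
    m=(t>=lo)&(t<lo+.02); print(lo.round(3),m.sum(),Q[m,2].max().round(4),((w[m].max()+w[m].min())/2).round(4))
print('want w',np.array([.515,-.0195])@v,'grasp w',g[:2]@v, 't',np.array([.515,-.0195])@u,g[:2]@u)
E
```

```text
t 6.83 q [-0.06  0.3   1.61 -0.36  1.5   0.68] p [ 0.5093 -0.0225  0.1974] x [-0.267 -0.336 -0.903] z [ 0.788 -0.616 -0.003] F [ 0.8 -0.9 -4.1] w 0.0433
grasp [ 0.51441699 -0.01611663  0.21455967]
[ 0.44942949 -0.09718835  0.21455967] [ 0.5223682  -0.01786035  0.21455967] [0.58061672 0.06352604 0.21455967] ang top 47.4027890374196 centre [ 0.5150231  -0.01683116  0.21455967] len 0.2074589245902282 ang 50.77607623397328
704 535 ((495.63812255859375, -46.66192626953125), (135.64552307128906, 71.01544189453125), 58.451385498046875)
0.205 117 0.2377 -0.4105
0.225 114 0.2367 -0.4114
0.245 116 0.2399 -0.412
0.265 118 0.2382 -0.4127
0.285 154 0.2375 -0.4138
0.305 84 0.2556 -0.4169
0.325 1 0.2565 -0.4427
want w -0.41518223619342676 grasp w -0.4126197691852113 t 0.305334178809752 0.30761909668173315
```

drive_tool:
  steps:
    - [[0, 0, -0.7], [0, 0, 0.15], 1]
    - [[0, 0, -1.4], [0, 0, 0.3], 1]
    - [[0, 0, -2.1], [0, 0, 0.3], 1]
    - [[0, 0, -2.7], [0, 0, 0.3], 1]
    - [[0.03, -0.04, -2.9], [0, 0, 0.3], 1]

```text
clock: 7.25
ee_pos: [0.5091, -0.0241, 0.0793]
tool_rot: [0.604, 0.068, 0.706, -0.363]
wrist_force: [-0.7, 0.2, -5.2]
gripper_width: 0.0433
```

```bash
python3 - <<'E'
from r1 import *
s,r=st(); print(s['ee_pos']-.019*r[:,0])
for n in('scene','top'):
    im,d=grab(n,'f')
    a=(190,130,310,260) if n=='scene' else (210,140,320,240)
    cv2.imwrite(f'pics/f_{n}z.png',cv2.resize(im[a[1]:a[3],a[0]:a[2],::-1],None,fx=4.5,fy=4.5,interpolation=2))
E
```

```text
t 7.25 q [-0.06  0.46  1.67 -0.38  1.29  0.74] p [ 0.5091 -0.0241  0.0793] x [-0.261 -0.342 -0.903] z [ 0.803 -0.596 -0.006] F [-0.7  0.2 -5.2] w 0.0433
[ 0.51401413 -0.01758305  0.09641964]
```

View pics/f_scenez.png

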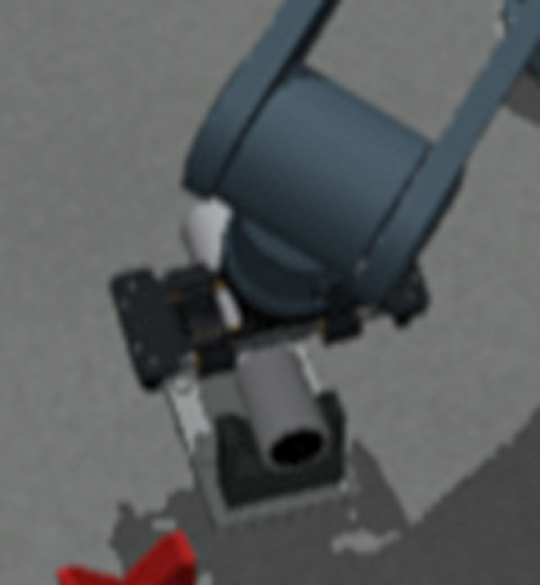

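View pics/f_topz.png

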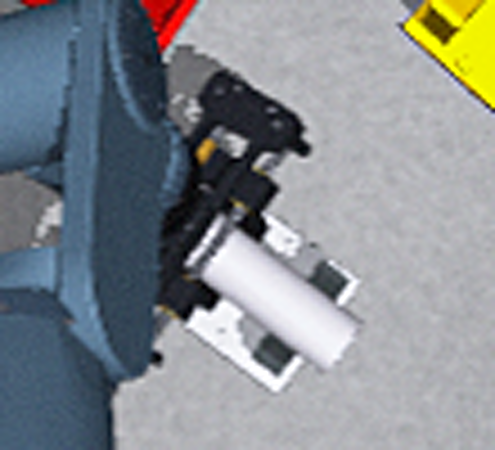

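drive_tool:
  steps:
    - [[0, 0, -0.1], [0, 0, 0], 1]
    - [[0, 0, -0.18], [0, 0, 0], 1]
    - [[0, 0, -0.23], [0, 0, 0], 1]
    - [[0, 0, -0.23], [0, 0, 0], 1]

```text
clock: 7.68
ee_pos: [0.5108, -0.0247, 0.0726]
tool_rot: [0.605, 0.069, 0.705, -0.364]
wrist_force: [-0.6, -0.8, -4.7]
gripper_width: 0.0434
```

drive_tool:
  steps:
    - [[0, 0, -0.05], [0, 0, 0], 1]
    - [[0, 0, -0.1], [0, 0, 0], 1]
    - [[0, 0, -0.1], [0, 0, 0], 1]

```text
clock: 7.93
ee_pos: [0.5109, -0.0246, 0.071]
tool_rot: [0.605, 0.068, 0.705, -0.364]
wrist_force: [-6.6, 4.7, 11.6]
gripper_width: 0.0437
```

drive_tool:
  steps:
    - [[0, 0, 0], [0, 0, 0], 0.3]
    - [[0, 0, 0], [0, 0, 0], 0]
    - [[0, 0, 0], [0, 0, 0], -0.5]
    - [[0, 0, 0], [0, 0, 0], -1]
    - [[0, 0, 0], [0, 0, 0], -1]

```text
clock: 8.35
ee_pos: [0.5113, -0.0248, 0.0714]
tool_rot: [0.605, 0.068, 0.704, -0.364]
wrist_force: [0.2, -0.9, 0.6]
gripper_width: 0.0621
```

drive_tool:
  steps:
    - [[0, 0, 0], [0, 0, 0], -1]
    - [[0, 0, 0], [0, 0, 0], -1]
    - [[0, 0, 0], [0, 0, 0], -1]

```text
clock: 8.6
ee_pos: [0.5115, -0.0249, 0.0715]
tool_rot: [0.605, 0.068, 0.704, -0.364]
wrist_force: [0.6, 0.6, 0.3]
gripper_width: 0.0819
```

drive_tool:
  steps:
    - [[0.2, 0.3, 0.8], [0, 0, 0], -1]
    - [[0.45, 0.6, 1.6], [0, 0, 0], -1]
    - [[0.7, 0.95, 2.4], [0, 0, 0], -1]
    - [[0.9, 1.2, 3.2], [0, 0, 0], -1]
    - [[0.9, 2.0, 4], [0, 0, 0], -1]

```text
clock: 9.02
ee_pos: [0.5488, 0.0509, 0.2312]
tool_rot: [0.605, 0.069, 0.703, -0.366]
wrist_force: [0.4, -0.6, 0.3]
gripper_width: 0.0883
```

drive_tool:
  steps:
    - [[0, 0.9, 0.5], [0, 0, 0], -1]
    - [[0, 1.8, 1], [0, 0, 0], -1]
    - [[0, 2.7, 1.5], [0, 0, 0], -1]
    - [[0, 3.5, 2.0], [0, 0, 0], -1]
    - [[-0.3, 4.3, 2.3], [0, 0, 0], -1]

```text
clock: 9.43
ee_pos: [0.5379, 0.2244, 0.3253]
tool_rot: [0.607, 0.07, 0.703, -0.365]
wrist_force: [0.8, 0.8, 0.3]
gripper_width: 0.0883
```

```bash
python3 - <<'E'
from r1 import *
st()
for n in('scene','top'):
    im,d=grab(n,'g')
E
```

```text
t 9.43 q [ 0.32  0.42  1.19 -0.26  1.89  0.93] p [0.5379 0.2244 0.3253] x [-0.254 -0.345 -0.904] z [ 0.801 -0.599  0.003] F [0.8 0.8 0.3] w 0.0883
```

View pics/g_scene.png

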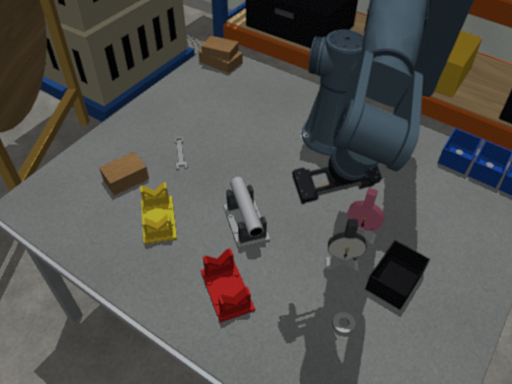

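View pics/g_top.png

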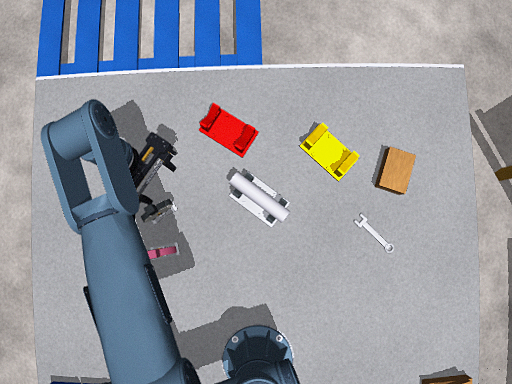

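```bash
python3 - <<'E'
from r1 import *
ims=[np.load(f'/tmp/{t}_scene.npz')['im'] for t in 'abcde']
im=np.mean(ims,0)
c=im[225:275,322:372]; c=np.clip((c-10)*1.6,0,255).astype(np.uint8)
cv2.imwrite('pics/g_z.png',cv2.resize(c[:,:,::-1],None,fx=12,fy=12,interpolation=cv2.INTER_CUBIC))
E
```

```text
(no output)
```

View pics/g_z.png

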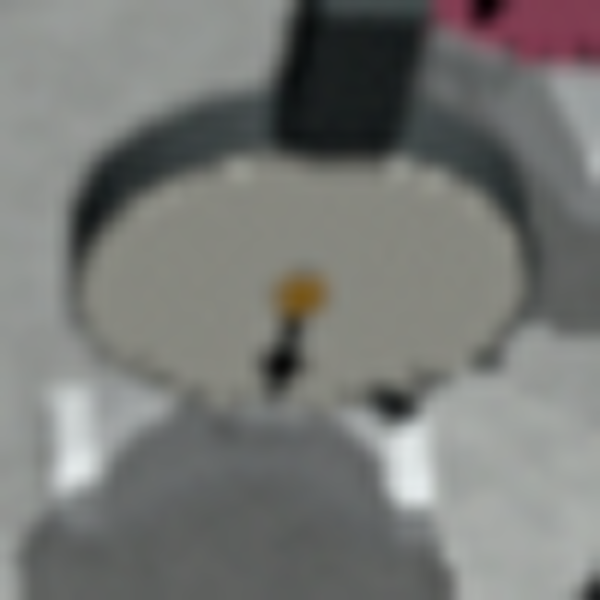

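```bash
python3 - <<'E'
from r1 import *
yaw=np.radians(33.8); ex=np.array([np.cos(yaw),np.sin(yaw),0]); ey=np.array([-np.sin(yaw),np.cos(yaw),0])
c=np.array([.4815,.289,.092])+.009*ex
def face(u,v):
    o,d=ray('scene',322+u/12,225+v/12); t=((c-o)@ex)/(d@ex); p=o+d*t; return np.array([(p-c)@ey,p[2]-.092])
pv=face(300,295); print('pivot',pv)
for n,(u,v) in dict(tip=(272,395),mark=(395,402),markin=(380,388),t2=(425,382),t3=(490,355),L=(78,270),Rr=(527,280),top=(320,150)).items():
    f=face(u,v)-pv; print(n,f.round(4),np.linalg.norm(f).round(4),np.degrees(np.arctan2(f[0],-f[1])).round(1))
# tube axis from top cloud
P=cloud('top',np.load('/tmp/g_top.npz')['d'])[160:235,220:300].reshape(-1,3); Q=P[P[:,2]>.092]
print(cv2.minAreaRect((Q[:,:2]*1000).astype(np.float32)),Q[:,2].max())
P=cloud('scene',np.load('/tmp/g_scene.npz')['d'])[165:250,215:275].reshape(-1,3); Q=P[P[:,2]>.09]
print(cv2.minAreaRect((Q[:,:2]*1000).astype(np.float32)),Q[:,2].max())
for n,o in(('top',(215,155,85,80)),):
    im=np.load('/tmp/g_top.npz')['im'][155:235,215:300]; m=(im.min(2)>0)
    cv2.imwrite('pics/g_tz.png',cv2.resize(im[:,:,::-1],None,fx=7,fy=7,interpolation=2))
E
```

```text
pivot [ 0.00543818 -0.00748164]
tip [-0.0003 -0.0399] 0.0399 -0.4
mark [ 0.0288 -0.0422] 0.0511 34.3
markin [ 0.0243 -0.0366] 0.0439 33.7
t2 [ 0.0344 -0.0339] 0.0483 45.4
t3 [ 0.0475 -0.0228] 0.0527 64.3
L [-0.0515  0.0086] 0.0523 -99.5
Rr [0.0505 0.0068] 0.051 97.6
top [-0.0041  0.0546] 0.0547 -175.7
((499.2000427246094, -3.1282272338867188), (201.55374145507812, 107.80523681640625), 45.40629196166992) 1.4672197900796162
((832.587890625, 231.5948028564453), (1015.6034545898438, 83.3801040649414), 38.24599075317383) 1.1481675169336283
```

View pics/g_tz.png

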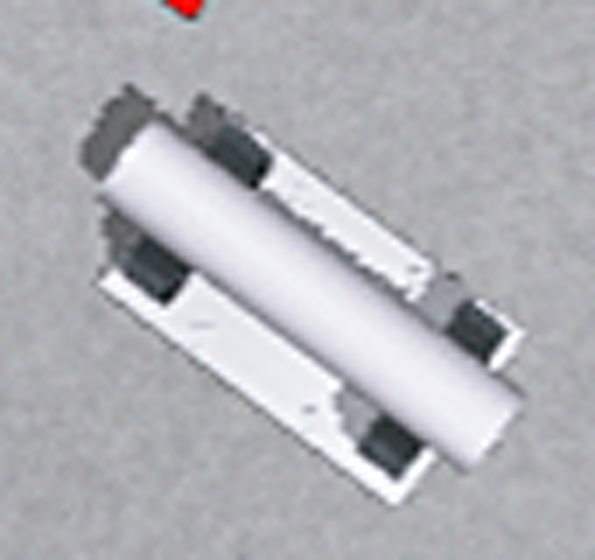

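```bash
python3 - <<'E'
from r1 import *
a=plane('top',215+128/7,155+153/7,.085);b=plane('top',215+497/7,155+436/7,.085)
print(a,b,(a+b)/2,np.linalg.norm(a-b),np.degrees(np.arctan2(*(a-b)[1::-1])))
yaw=np.radians(33.8); ey=np.array([-np.sin(yaw),np.cos(yaw),0])
for z in (ey,-ey):
    go([.482,.2905,.32],axes([0,0,-1],z)); print(z)
# tilted final pose
E
```

```text
[0.57882262 0.05570252 0.085     ] [ 0.45179952 -0.10017386  0.085     ] [ 0.51531107 -0.02223567  0.085     ] 0.20107787800634583 50.82353219683871
t 9.53 q [ 0.33  0.42  1.19 -0.26  1.89  0.93] p [0.5362 0.2276 0.3258] x [-0.252 -0.344 -0.905] z [ 0.804 -0.594  0.002] F [ 0.1 -0.1  0.3] w 0.0885
shift [-1.36  1.57 -0.14] turn [ 5.13  4.94 31.35] rows>= 22.5
[-0.55629562  0.83098447  0.        ]
t 9.53 q [ 0.33  0.42  1.19 -0.26  1.89  0.93] p [0.5362 0.2276 0.3258] x [-0.252 -0.344 -0.905] z [ 0.804 -0.594  0.002] F [ 0.1 -0.1  0.3] w 0.0885
shift [-1.36  1.57 -0.14] turn [ 3.52 -3.65 -3.88] rows>= 4.5
[ 0.55629562 -0.83098447 -0.        ]
```

drive_tool:
  steps:
    - [[-0.3, 0.3, 0], [0.7, -0.73, -0.8], -1]
    - [[-0.6, 0.6, 0], [1.4, -1.5, -1.6], -1]
    - [[-0.9, 0.9, 0], [2.1, -2.2, -2.3], -1]
    - [[-1.15, 1.25, 0], [2.8, -2.9, -3.1], -1]
    - [[-1.36, 1.57, 0], [3.52, -3.65, -3.88], -1]

```text
clock: 9.95
ee_pos: [0.4816, 0.2901, 0.3255]
tool_rot: [0.623, 0.336, 0.623, -0.333]
wrist_force: [-0.4, -0.1, 0.5]
gripper_width: 0.0883
```

```bash
python3 - <<'E'
from r1 import *
yaw=np.radians(33.8); ey=np.array([-np.sin(yaw),np.cos(yaw),0])
go([.482,.2905,.153],axes([0,0,-1],-ey))
E
```

```text
t 9.95 q [0.33 0.09 1.53 0.   1.51 1.32] p [0.4816 0.2901 0.3255] x [ 0.002  0.003 -1.   ] z [ 0.553 -0.833 -0.001] F [-0.4 -0.1  0.5] w 0.0883
shift [ 0.01  0.01 -4.31] turn [-0.03  0.03  0.05] rows>= 4.1
```

drive_tool:
  steps:
    - [[0, 0, -0.7], [0, 0, 0], -1]
    - [[0, 0, -1.4], [0, 0, 0], -1]
    - [[0, 0, -2.1], [0, 0, 0], -1]
    - [[0, 0, -2.4], [0, 0, 0], -1]

```text
clock: 10.28
ee_pos: [0.4796, 0.2885, 0.2252]
tool_rot: [0.622, 0.334, 0.624, -0.335]
wrist_force: [-0.6, -0.7, 0.1]
gripper_width: 0.0881
```

```bash
python3 - <<'E'
from r1 import *
st()
for n in('scene','top'):
    im,d=grab(n,'i')
    a=(300,150,410,280) if n=='scene' else (120,160,230,260)
    cv2.imwrite(f'pics/i_{n}z.png',cv2.resize(im[a[1]:a[3],a[0]:a[2],::-1],None,fx=4.5,fy=4.5,interpolation=2))
E
```

```text
t 10.28 q [0.33 0.16 1.66 0.   1.33 1.31] p [0.4796 0.2885 0.2252] x [-0.003  0.    -1.   ] z [ 0.552 -0.834 -0.002] F [-0.6 -0.7  0.1] w 0.0881
```

View pics/i_scenez.png

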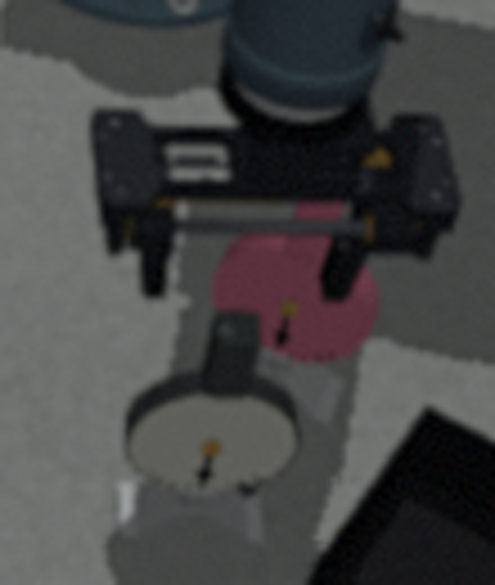

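View pics/i_topz.png

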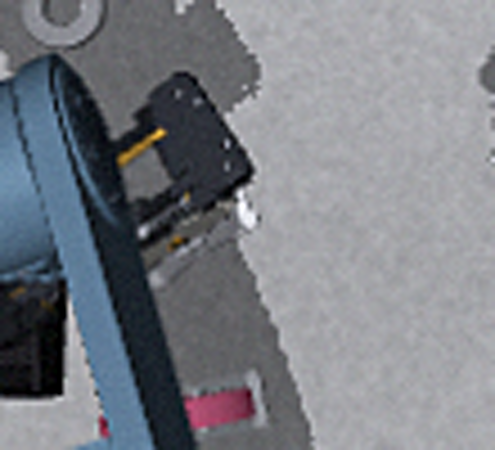

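```bash
python3 - <<'E'
from r1 import *
s=ctrl.get_state();p=s['ee_pos']
for q in (p,p+[0,0,-.029],[.482,.2905,.196]): 
    u=proj('scene',q); print(u,(u-[300,150])*4.5)
E
```

```text
[353.42172321 213.25062894] [240.39775445 284.62783022]
[351.56055189 220.5210754 ] [232.02248352 317.34483929]
[351.68394348 221.6490002 ] [232.57774568 322.4205009 ]
```

drive_tool:
  steps:
    - [[0.05, 0.05, -0.6], [0, 0, 0], -1]
    - [[0.05, 0.05, -1.2], [0, 0, 0], -1]
    - [[0.05, 0.05, -1.6], [0, 0, 0], -1]
    - [[0.05, 0.05, -1.8], [0, 0, 0], -1]
    - [[0.05, 0.05, -1.8], [0, 0, 0], -0.5]

```text
clock: 10.8
ee_pos: [0.482, 0.2905, 0.1539]
tool_rot: [0.621, 0.334, 0.624, -0.336]
wrist_force: [-0.3, -0.4, 0.6]
gripper_width: 0.0831
```

drive_tool:
  steps:
    - [[0, 0, 0], [0, 0, 0], 0.2]
    - [[0, 0, 0], [0, 0, 0], 0.4]
    - [[0, 0, 0], [0, 0, 0], 1]
    - [[0, 0, 0], [0, 0, 0], 1]
    - [[0, 0, 0], [0, 0, 0], 1]

```text
clock: 11.22
ee_pos: [0.4824, 0.2907, 0.1547]
tool_rot: [0.622, 0.334, 0.624, -0.335]
wrist_force: [0.1, -0.4, 0.0]
gripper_width: 0.0499
```

drive_tool:
  steps:
    - [[0, 0, 0], [0, 0, 0], 1]
    - [[0, 0, 0], [0, 0, 0], 1]
    - [[0, 0, 0], [0, 0, 0], 1]
    - [[0, 0, 0], [0, 0, 0], 1]

```text
clock: 11.55
ee_pos: [0.4823, 0.2908, 0.1547]
tool_rot: [0.622, 0.334, 0.624, -0.335]
wrist_force: [1.9, -0.7, -4.0]
gripper_width: 0.026
```

```bash
python3 - <<'E'
from r1 import *
st()
for n in('scene',):
    im,d=grab(n,'j')
    a=(300,150,410,280)
    cv2.imwrite(f'pics/j_{n}z.png',cv2.resize(im[a[1]:a[3],a[0]:a[2],::-1],None,fx=4.5,fy=4.5,interpolation=2))
E
```

```text
t 11.55 q [0.33 0.25 1.71 0.   1.19 1.32] p [0.4823 0.2908 0.1547] x [-0.004  0.001 -1.   ] z [ 0.552 -0.834 -0.002] F [ 1.9 -0.7 -4. ] w 0.026
```

View pics/j_scenez.png

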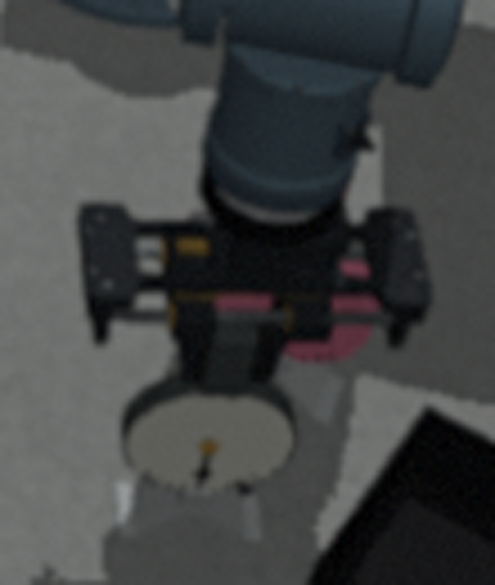

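drive_tool:
  steps:
    - [[0, 0, 0.6], [0, 0, 0], 1]
    - [[0, 0, 1.4], [0, 0, 0], 1]
    - [[0, 0, 2.3], [0, 0, 0], 1]
    - [[0, 0, 3.2], [0, 0, 0], 1]
    - [[0, 0, 4.1], [0, 0, 0], 1]

```text
clock: 12.02
ee_pos: [0.4814, 0.2904, 0.319]
tool_rot: [0.621, 0.333, 0.625, -0.336]
wrist_force: [1.4, 0.7, -3.6]
gripper_width: 0.0256
```

```bash
cat > r2.py <<'E'
from r1 import *
S=np.array([.5155,-.0185,.085]); YAW=51.2; L=.1545
def tgt(tilt,lift,yaw=YAW):
    y=np.radians(yaw); gx=np.array([np.cos(y),np.sin(y),0]); gy0=np.array([-np.sin(y),np.cos(y),0])
    Q=R.from_rotvec(gx*np.radians(tilt)).as_matrix(); gz=Q@[0,0,1.]; gy=Q@gy0
    return S+(L+lift)*gz, axes(-gz,-gy)
E
python3 - <<'E'
from r2 import *
p,Rt=tgt(-34,.08); print(p); go(p,Rt)
p,Rt=tgt(-34,0); print(p)
E
```

```text
[0.41330484 0.06366702 0.27940931]
t 12.02 q [0.33 0.1  1.54 0.   1.51 1.32] p [0.4814 0.2904 0.319 ] x [-0.006 -0.001 -1.   ] z [ 0.552 -0.834 -0.003] F [ 1.4  0.7 -3.6] w 0.0256
shift [-1.7  -5.67 -0.99] turn [-5.03 -4.67  3.45] rows>= 5.8
[0.44816886 0.03563563 0.2130863 ]
```

drive_tool:
  steps:
    - [[0, -0.5, 0.2], [-0.5, -0.47, 0.34], 1]
    - [[-0.1, -1.0, 0.3], [-1.0, -0.93, 0.68], 1]
    - [[-0.3, -1.6, 0.3], [-1.5, -1.4, 1.0], 1]
    - [[-0.5, -2.2, 0.3], [-2.0, -1.9, 1.38], 1]
    - [[-0.7, -2.8, 0.3], [-2.5, -2.33, 1.72], 1]

```text
clock: 12.43
ee_pos: [0.4523, 0.1774, 0.3298]
tool_rot: [0.737, 0.247, 0.542, -0.319]
wrist_force: [0.3, 0.1, -3.9]
gripper_width: 0.0257
```

drive_tool:
  steps:
    - [[-0.2, -0.6, 0], [-0.5, -0.47, 0.34], 1]
    - [[-0.4, -1.2, 0], [-1.0, -0.93, 0.68], 1]
    - [[-0.6, -1.8, 0], [-1.5, -1.4, 1.0], 1]
    - [[-0.8, -2.4, 0], [-2.0, -1.9, 1.38], 1]
    - [[-1.0, -2.8, 0], [-2.5, -2.33, 1.72], 1]

```text
clock: 12.85
ee_pos: [0.4108, 0.064, 0.3281]
tool_rot: [0.833, 0.154, 0.444, -0.294]
wrist_force: [-0.4, 0.2, -3.4]
gripper_width: 0.0258
```

```bash
python3 - <<'E'
from r2 import *
p,Rt=tgt(-34,.08); go(p,Rt)
E
```

```text
t 12.85 q [ 0.19 -0.49  2.11 -0.49  1.15  0.99] p [0.4108 0.064  0.3281] x [ 0.434 -0.352 -0.829] z [ 0.648 -0.517  0.559] F [-0.4  0.2 -3.4] w 0.0258
shift [ 0.06 -0.01 -1.22] turn [ 0.03 -0.03 -0.01] rows>= 1.2
```

Let the needle settle (about 1 s), then look.

drive_tool:
  steps:
    - [[0, 0, -0.3], [0, 0, 0], 1]
    - [[0, 0, -0.6], [0, 0, 0], 1]
    - [[0, 0, -0.9], [0, 0, 0], 1]
    - [[0, 0, -1.2], [0, 0, 0], 1]
    - [[0, 0, -1.2], [0, 0, 0], 1]

```text
clock: 13.27
ee_pos: [0.409, 0.064, 0.2759]
tool_rot: [0.831, 0.153, 0.447, -0.294]
wrist_force: [-0.6, -0.2, -5.4]
gripper_width: 0.0258
```

drive_tool:
  steps:
    - [[0, 0, 0], [0, 0, 0], 1]
    - [[0, 0, 0], [0, 0, 0], 1]
    - [[0, 0, 0], [0, 0, 0], 1]
    - [[0, 0, 0], [0, 0, 0], 1]
    - [[0, 0, 0], [0, 0, 0], 1]

```text
clock: 13.68
ee_pos: [0.4094, 0.0641, 0.2766]
tool_rot: [0.831, 0.153, 0.446, -0.294]
wrist_force: [0.6, -0.5, -4.5]
gripper_width: 0.0255
```

drive_tool:
  steps:
    - [[0, 0, 0], [0, 0, 0], 1]
    - [[0, 0, 0], [0, 0, 0], 1]
    - [[0, 0, 0], [0, 0, 0], 1]
    - [[0, 0, 0], [0, 0, 0], 1]
    - [[0, 0, 0], [0, 0, 0], 1]

```text
clock: 14.1
ee_pos: [0.4094, 0.0641, 0.2766]
tool_rot: [0.831, 0.153, 0.446, -0.294]
wrist_force: [0.4, -0.7, -4.1]
gripper_width: 0.0256
```

```bash
python3 - <<'E'
from r2 import *
p,Rt=tgt(-34,.08); go(p,Rt)
im,d=grab('scene','k'); im2,_=grab('scene','k2'); im3,_=grab('scene','k3'); im=np.mean([im,im2,im3],0); np.save('/tmp/k.npy',im)
c=im[130:260,190:310]; c=np.clip(c*1.6,0,255).astype(np.uint8)
cv2.imwrite('pics/k_z.png',cv2.resize(c[:,:,::-1],None,fx=4.5,fy=4.5,interpolation=2))
print(proj('scene',S+ .17*(Rt@[-1,0,0])))
E
```

```text
t 14.1 q [ 0.19 -0.44  2.19 -0.51  1.06  1.05] p [0.4094 0.0641 0.2766] x [ 0.429 -0.352 -0.832] z [ 0.651 -0.518  0.555] F [ 0.4 -0.7 -4.1] w 0.0256
shift [ 0.1  -0.01  0.07] turn [ 0.03 -0.1  -0.01] rows>= 0.1
[278.39776498 164.63856011]
```

View pics/k_z.png

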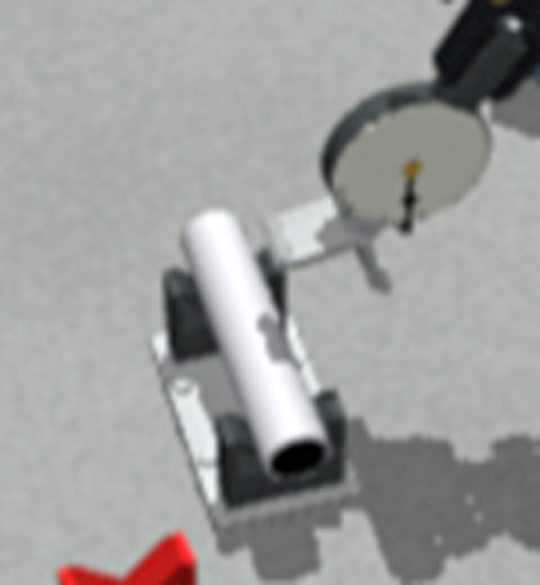

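```bash
python3 - <<'E'
from r2 import *
im=np.load('/tmp/k.npy')
c=im[144:189,258:303]; c=np.clip((c-10)*1.5,0,255).astype(np.uint8)
cv2.imwrite('pics/k_zz.png',cv2.resize(c[:,:,::-1],None,fx=13,fy=13,interpolation=cv2.INTER_CUBIC))
E
```

```text
(no output)
```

View pics/k_zz.png

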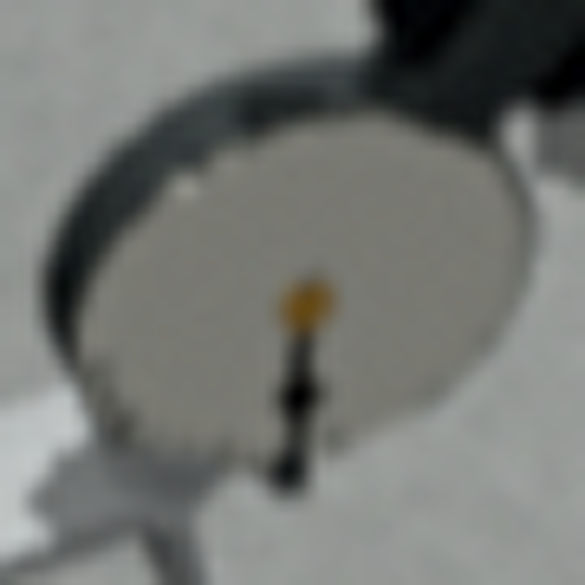

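```bash
cat >> r2.py <<'E'
def faceang(pts,ox,oy,sc,off=.009):
    # pts pixel zoom: pivot,..., angles about gauge x from gauge-down, using measured tool pose
    s=ctrl.get_state(); r=rot(s['tool_rot']).as_matrix(); gz=-r[:,0]; gy=-r[:,2]; gx=r[:,1]
    c=s['ee_pos']-(L-.092)*gz+off*gx
    out=[]
    for u,v in pts:
        o,d=ray('scene',ox+(u+.5)/sc-.5,oy+(v+.5)/sc-.5); p=o+d*(((c-o)@gx)/(d@gx)); out.append([(p-c)@gy,(p-c)@gz])
    out=np.array(out); print('pivot off',out[0].round(4),'tool tilt',np.degrees(np.arctan2(-r[2,2],-r[2,0])).round(2), 'gx elev',np.degrees(np.arcsin(gx[2])).round(2),'yaw',np.degrees(np.arctan2(gx[1],gx[0])).round(2))
    for f in out[1:]-out[0]: print(f.round(4),np.linalg.norm(f).round(4),np.degrees(np.arctan2(f[0],-f[1])).round(2))
E
python3 - <<'E'
from r2 import *
faceang([(306,302),(297,395),(292,430),(287,474),(289,462)],258,144,13)
E
```

```text
pivot off [ 0.002  -0.0012] tool tilt -33.7 gx elev -0.44 yaw 51.23
[ 0.0151 -0.0236] 0.028 32.64
[ 0.0205 -0.0327] 0.0386 32.09
[ 0.0277 -0.0443] 0.0523 32.04
[ 0.0259 -0.0411] 0.0486 32.23
```

```bash
python3 - <<'E'
from r2 import *
p,Rt=tgt(-33.5,.012); go(p,Rt)
E
```

```text
t 14.25 q [ 0.19 -0.44  2.19 -0.51  1.06  1.05] p [0.4094 0.0641 0.2766] x [ 0.429 -0.352 -0.832] z [ 0.651 -0.518  0.555] F [ 0.8 -0.3 -4.2] w 0.0257
shift [ 0.86 -0.63 -1.32] turn [ 0.09 -0.02 -0.01] rows>= 1.6
```

drive_tool:
  steps:
    - [[0.2, -0.15, -0.33], [0, 0, 0], 1]
    - [[0.43, -0.3, -0.66], [0, 0, 0], 1]
    - [[0.65, -0.47, -1.0], [0.05, 0, 0], 1]
    - [[0.86, -0.63, -1.32], [0.05, 0, 0], 1]
    - [[0.86, -0.63, -1.32], [0.05, 0, 0], 1]

```text
clock: 14.67
ee_pos: [0.4431, 0.0378, 0.2212]
tool_rot: [0.83, 0.155, 0.448, -0.294]
wrist_force: [-0.8, 0.7, -5.3]
gripper_width: 0.0261
```

```bash
python3 - <<'E'
from r2 import *
p,Rt=tgt(-33.5,0); go(p,Rt)
for n in('scene','top'):
    im,d=grab(n,'l')
    a=(200,130,310,260) if n=='scene' else (210,140,320,240)
    cv2.imwrite(f'pics/l_{n}z.png',cv2.resize(im[a[1]:a[3],a[0]:a[2],::-1],None,fx=4.5,fy=4.5,interpolation=2))
E
```

```text
t 14.67 q [ 0.09 -0.31  2.22 -0.53  0.87  1.04] p [0.4431 0.0378 0.2212] x [ 0.424 -0.35  -0.835] z [ 0.653 -0.521  0.55 ] F [-0.8  0.7 -5.3] w 0.0261
shift [ 0.15 -0.07 -0.18] turn [ 0.05 -0.07  0.01] rows>= 0.2
```

View pics/l_scenez.png

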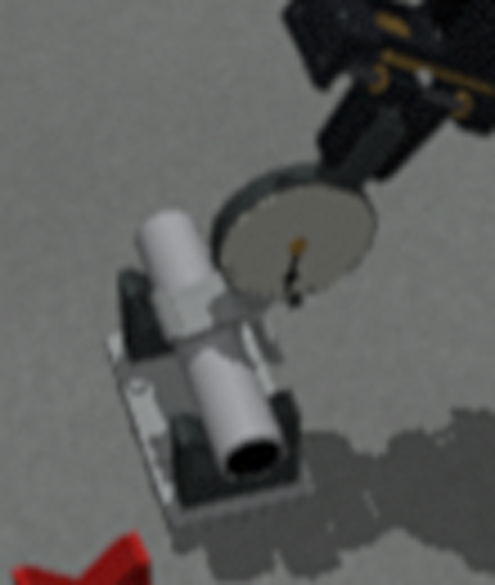

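View pics/l_topz.png

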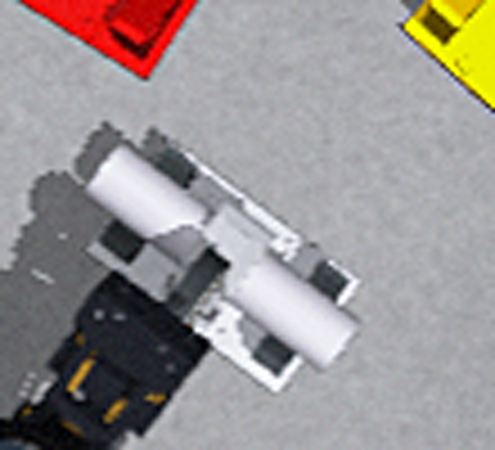

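drive_tool:
  steps:
    - [[0.05, -0.03, -0.06], [0, 0, 0], 1]
    - [[0.1, -0.05, -0.12], [0, 0, 0], 1]
    - [[0.12, -0.06, -0.16], [0, 0, 0], 1]
    - [[0.12, -0.06, -0.16], [0, 0, 0], 1]

```text
clock: 15.1
ee_pos: [0.4483, 0.0364, 0.217]
tool_rot: [0.83, 0.155, 0.447, -0.294]
wrist_force: [0.2, -0.2, -5.0]
gripper_width: 0.0256
```

```bash
python3 - <<'E'
from r2 import *
p,Rt=tgt(-33.5,0); go(p,Rt)
E
```

```text
t 15.1 q [ 0.09 -0.3   2.22 -0.53  0.85  1.04] p [0.4483 0.0364 0.217 ] x [ 0.427 -0.349 -0.834] z [ 0.652 -0.52   0.552] F [ 0.2 -0.2 -5. ] w 0.0256
shift [ 0.02 -0.04 -0.08] turn [ 0.05 -0.04  0.  ] rows>= 0.1
```

drive_tool:
  steps:
    - [[0.02, -0.02, -0.05], [0, 0, 0], 1]
    - [[0.04, -0.03, -0.08], [0, 0, 0], 1]
    - [[0.04, -0.03, -0.08], [0, 0, 0], 1]

```text
clock: 15.35
ee_pos: [0.4499, 0.0356, 0.2144]
tool_rot: [0.83, 0.155, 0.447, -0.294]
wrist_force: [-7.4, 5.0, 3.4]
gripper_width: 0.0257
```

drive_tool:
  steps:
    - [[0.02, -0.02, -0.05], [0, 0, 0], 1]
    - [[0.04, -0.03, -0.08], [0, 0, 0], 1]
    - [[0.04, -0.03, -0.08], [0, 0, 0], 1]

```text
clock: 15.6
ee_pos: [0.4531, 0.0356, 0.2151]
tool_rot: [0.832, 0.156, 0.445, -0.293]
wrist_force: [-21.7, 13.5, 25.5]
gripper_width: 0.026
```

drive_tool:
  steps:
    - [[0.0, 0, 0], [0, 0, 0], 1]
    - [[0, 0, 0], [0, 0, 0], 1]
    - [[0, 0, 0], [0, 0, 0], 1]

```text
clock: 15.85
ee_pos: [0.4528, 0.0361, 0.2152]
tool_rot: [0.832, 0.157, 0.445, -0.292]
wrist_force: [-4.9, 4.0, 1.0]
gripper_width: 0.0259
```

```bash
python3 - <<'E'
from r2 import *
p,Rt=tgt(-33.5,0); go(p,Rt)
s=ctrl.get_state(); r=rot(s['tool_rot']).as_matrix(); print('seat est',s['ee_pos']+L*r[:,0], 'torque',s['ft_torque'])
E
```

```text
t 15.85 q [ 0.08 -0.29  2.21 -0.54  0.84  1.05] p [0.4528 0.0361 0.2152] x [ 0.432 -0.347 -0.832] z [ 0.649 -0.521  0.554] F [-4.9  4.   1. ] w 0.0259
shift [-0.09 -0.03 -0.03] turn [ 0.02  0.03 -0.01] rows>= 0.1
seat est [ 0.51960365 -0.01744993  0.08659567] torque [1.05078465 1.44759015 0.05595519]
```

drive_tool:
  steps:
    - [[0.01, -0.01, -0.02], [0, 0, 0], 1]
    - [[0.01, -0.01, -0.02], [0, 0, 0], 1]
    - [[0.01, -0.01, -0.02], [0, 0, 0], 1]
    - [[0.01, -0.01, -0.02], [0, 0, 0], 1]
    - [[0.01, -0.01, -0.02], [0, 0, 0], 1]

```text
clock: 16.27
ee_pos: [0.4532, 0.0363, 0.2152]
tool_rot: [0.832, 0.157, 0.445, -0.292]
wrist_force: [-9.9, 6.3, 6.8]
gripper_width: 0.0259
```

```bash
cat > look.py <<'E'
import sys
from r2 import *
t=sys.argv[1]
for i in range(12): optics.read_camera('scene')
im=np.mean([grab('scene',t)[0] for i in range(6)],0); np.save(f'/tmp/{t}.npy',im)
s,r=st(); c=s['ee_pos']-(L-.092)*-r[:,0]; u=proj('scene',c); x0,y0=(u-22).astype(int); print(x0,y0)
c=np.clip((im[y0:y0+45,x0:x0+45]-10)*1.5,0,255).astype(np.uint8)
cv2.imwrite(f'pics/{t}_zz.png',cv2.resize(c[:,:,::-1],None,fx=13,fy=13,interpolation=cv2.INTER_CUBIC))
a=(190,120,310,250); cv2.imwrite(f'pics/{t}_z.png',cv2.resize(np.clip(im[a[1]:a[3],a[0]:a[2],::-1]*1.4,0,255).astype(np.uint8),None,fx=4.5,fy=4.5,interpolation=2))
p,Rt=tgt(-33.5,0); go(p,Rt)
E
python3 look.py m
```

```text
t 17.17 q [ 0.08 -0.29  2.21 -0.54  0.84  1.05] p [0.4532 0.0363 0.2152] x [ 0.433 -0.346 -0.832] z [ 0.649 -0.521  0.554] F [-9.8  6.4  7.1] w 0.0256
240 162
t 17.17 q [ 0.08 -0.29  2.21 -0.54  0.84  1.05] p [0.4532 0.0363 0.2152] x [ 0.433 -0.346 -0.832] z [ 0.649 -0.521  0.554] F [-9.8  6.4  7.1] w 0.0256
shift [-0.1  -0.03 -0.03] turn [ 0.01  0.03 -0.01] rows>= 0.1
```

View pics/m_zz.png

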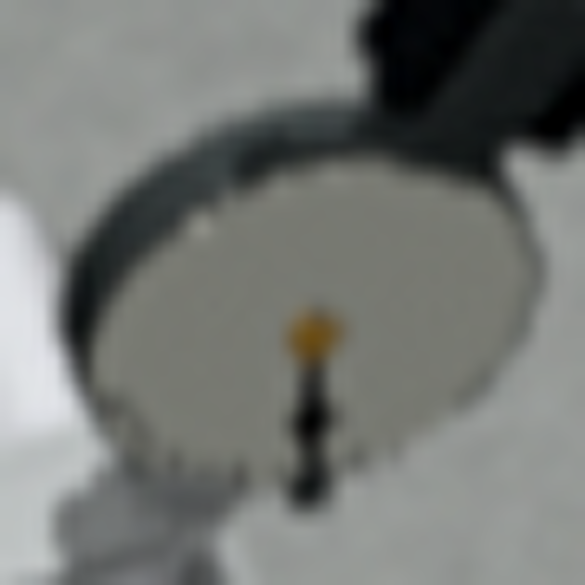

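View pics/m_z.png

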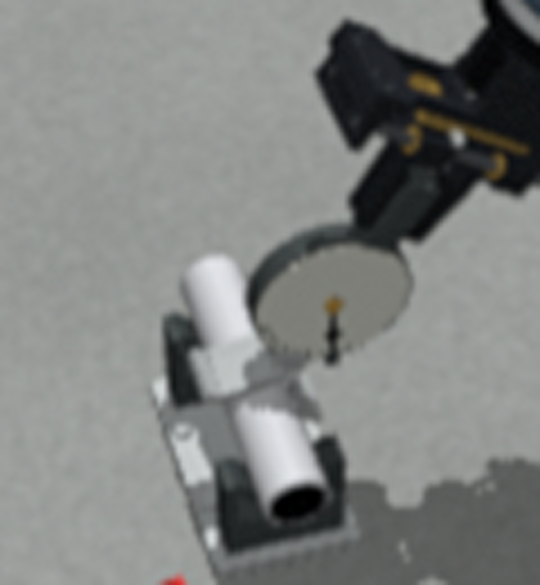

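```bash
python3 - <<'E'
from r2 import *
im=np.load('/tmp/m.npy'); x0,y0=240,162
g=im[y0:y0+45,x0:x0+45].mean(2)
for row in range(22,42):
    sl=g[row,18:31]; w=np.clip(np.median(g[row,14:34])*0.8-sl,0,None)
    if w.sum()>5: print(row,((w*np.arange(18,31)).sum()/w.sum()).round(2),w.sum().round(0))
c=im[y0:y0+45,x0:x0+45]; o=np.clip(c[:,:,0]-c[:,:,2]-25,0,None); vv,uu=np.mgrid[0:45,0:45]; o[:18]=0;o[32:]=0
pv=((o*uu).sum()/o.sum(),(o*vv).sum()/o.sum()); print('pivot',pv)
# project expected
s=ctrl.get_state(); r=rot(s['tool_rot']).as_matrix(); gz=-r[:,0]; gx=r[:,1]; gy=-r[:,2]; C=s['ee_pos']-(L-.092)*gz
for off in(.009,.011):
  for k,a in((0,0),(.03,0),(.04,0)):
    q=C+off*gx+np.array([0,0,-k]); print('plumb',off,k,proj('scene',q)-[x0,y0])
for a in (30,32,33,34,35,36):
    a=np.radians(a); q=C+.0095*gx+.047*(np.sin(a)*gy-np.cos(a)*gz); print('mark',np.degrees(a).round(),proj('scene',q)-[x0,y0])
E
```

```text
24 24.0 6.0
25 23.92 30.0
26 23.57 35.0
27 23.56 31.0
28 23.59 37.0
29 23.53 47.0
30 23.53 60.0
31 23.7 97.0
32 23.5 133.0
33 23.32 87.0
34 23.47 54.0
35 23.54 46.0
36 23.54 56.0
37 23.18 90.0
38 23.09 72.0
pivot (np.float64(23.5736160188457), np.float64(25.486454652532387))
plumb 0.009 0 [22.97052102 25.07277745]
plumb 0.009 0.03 [22.75112555 32.25230547]
plumb 0.009 0.04 [22.67942173 34.59301323]
plumb 0.011 0 [23.18537305 25.57589437]
plumb 0.011 0.03 [22.96215534 32.75377148]
plumb 0.011 0.04 [22.88920518 35.09387723]
mark 30.0 [21.68741739 36.55309395]
mark 32.0 [22.23223369 36.44979968]
mark 33.0 [22.50493144 36.39315541]
mark 34.0 [22.77771986 36.33320228]
mark 35.0 [23.0505222  36.26995825]
mark 36.0 [23.32326172 36.20344211]
```

```bash
python3 - <<'E'
from r2 import *
grab('top','n'); grab('scene','n'); st()
E
```

```text
t 17.27 q [ 0.08 -0.29  2.21 -0.54  0.84  1.05] p [0.4532 0.0362 0.2152] x [ 0.433 -0.346 -0.832] z [ 0.649 -0.521  0.554] F [-10.    5.6   7.4] w 0.0259
```

View pics/n_top.png

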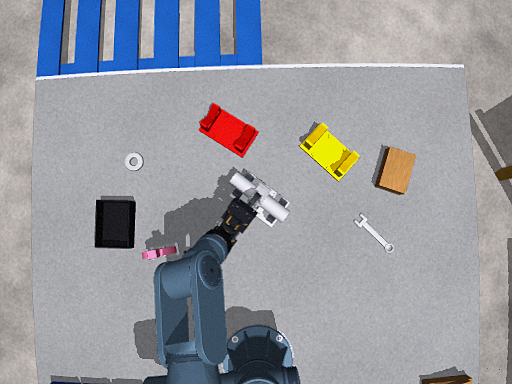

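View pics/n_scene.png

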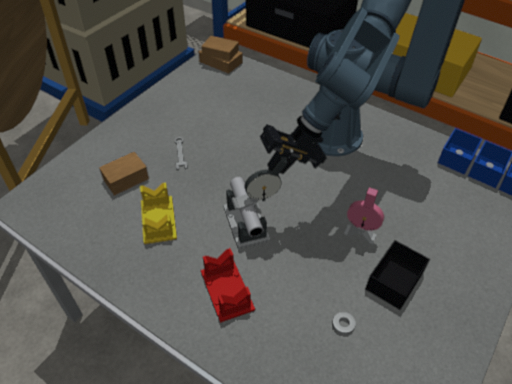

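```bash
python3 -c "
from bench import finish_job; print(finish_job())"
```

```text
the job is handed in; nothing more can be done
None
```

The tube is lying in the steel cradle and released, and the gauge is held seated on it with its pointer on the mark. I handed in at about 17.3 s on the clock; no verdict came back.

- **Tube:** the top camera puts its centre at (0.515, -0.022), within about 2 mm of the cradle's. The measured length was 201 mm against the given 200 mm.
- **Gauge:** it sits astride the tube between the blocks, still gripped at 26 mm. It presses on the tube with about 16 N, nearly straight along its own axis, so both sides of the V foot carry load.
- **Rocking:** I lowered the gauge onto the tube already tilted by about 34°, and did not rock it round after seating. No trim was needed.
- **Pointer on mark:** the needle had settled, and the averaged pictures showed it in line with the tab. That reading is good to about 1°. My mark readings ranged from 32° to 34°.
- **Forces:** one lowering step pressed the gauge on the tube with about 39 N, and I backed it off straight away. The wrist force stayed well under 120 N.
- **Camera disagreement:** the two cameras differed by 3 to 7 mm. I used values between them, along with what the arm felt on contact.
- **Other items:** the last pictures show the carton, spanner, bearing, crate, look-alike cradles and pink gauge looking unmoved.

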